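# Thread the long shaft through both bushings of the bearing stand

### The arm

A 7-joint arm with a two-finger parallel gripper is mounted at the origin on a cart in front of the work surface, level with it; the furniture and walls round the work are solid. World frame = base frame: x ahead of the robot, y to its left, z up, the work surface at z = 0. Lengths are in m, angles in rad, forces in N, time in s.
With the tool pointing down it reaches from about 0.425 to 0.875 m from the base axis. Payload 9.9 kg.
Tool frame: the origin (TCP) lies on the centre line of the jaws, within the pads' length; the fingertips stand 11 mm ahead of it and the grasp point (between the pads) lies 8 mm behind it (manip.tip_reach is the distance from the TCP to the fingertips, in m); z points along the fingers, y is the direction in which the jaws open and shut (so a half turn about z gives the same grasp; the last joint's range is limited). The gripper opens to 85 mm and grips with 20 to 120 N. Pads are 22 mm wide; open, the fingers measure 114 mm over their backs; the gripper's body (76 mm by 85 mm) begins 54 mm behind the grasp point. The pads swing forward as they close: fully open they stand 13 mm farther back than shut.
Start: joints at [1.031, 0.576, 0.025, 1.437, -0.015, 1.129, -0.057], TCP at [0.297, -0.606, 0.242] pointing down, gripper open.
Joint ranges: [-2.76, 2.76], [-0.34, 2.15], [-1.52, 1.57], [0.19, 2.46], [-1.09, 4.23], [0.17, 1.99], [-2.82, 2.82]. Speed limits (rad/s): [2.22, 2.22, 3.01, 3.01, 3.14, 3.14, 3.14].

### API

Orientations are given as a rotation vector (axis times angle).
In Python, from station import manip, hand, inverse_kinematics, readout, vision, close_job gives the robot as it stands. Calls block until the motion is done:
- manip.reach(position, orientation): joint-space move of the TCP to a pose.
- manip.move_straight(position, rate=0.15, rotation=None, max_force=None): straight line of the TCP; rotation=None keeps the orientation; rate is the mean speed in m/s. With max_force (N) it stops when the force on the tool has changed by that much, and returns True; else False.
- manip.movej(angles): joint-space move.
- hand.set_gripper(opening): finger opening in m; the grip force is fixed at half the most; returns when the fingers have stopped.
- manip.dwell(seconds).
- inverse_kinematics(position, orientation): joint angles nearest the present ones, or None.
- readout.observe(): the state.
- vision.read_camera(name): name is "side" or "top"; returns a dict with "image" (480x640x3 uint8, red, green, blue), "z_map" (480x640 float32, m along the optical axis (not along the pixel's ray), 0 where there is no reading), "mtx" (3x3 intrinsics, pixels), "R" (3x3) and "t" (3): a world point X has camera coordinates R X + t. Camera axes: x right, y down, z forward; pixel columns grow to the right and rows downward; lengths in m; the calibration is good to about 2 mm. A picture is of the moment at which its call begins.
A pose or a line that the arm cannot do raises manip.IKError and nothing moves.
- close_job(): hands the job in, once; it reports no verdict.
The state is a dict: "clock": time; "qpos": joint angles; "joint_vel": joint speeds; "tau": joint torques, N m; "ee_pos": TCP position; "tcp_rot": TCP orientation; "ft_force": force on the tool from outside, world axes, zero at the start; "ft_torque": the same for the moment, N m; "width": finger opening in m.
Only numpy, scipy, OpenCV 4.12 (cv2) and the standard library are available. Lean on these libraries where they do the work, as an engineer would, in place of code of your own. Each camera call takes 0.05 s, during which the arm holds its last target.

### The job

Pick up the longer of the two dark steel shafts and thread it, tapered nose first, through both brass bushings of the bearing stand, first one and then the other, until its nose stands out about 2 cm beyond the second bushing. Finish while still holding the shaft there in the gripper, at rest and not wedged, so that the set screws could be tightened. Do not force the shaft, and leave the shorter shaft, the ink bottle, the tape roll and the loupe alone.

Things in the scene. Friction and masses are not known exactly. Their poses are not given: they have to be found in the camera images.
- stand: Bearing stand, fixed to the desk: aluminium base plate 150 x 70 x 12 mm with two grey uprights (each 14 mm thick, 46 mm wide, top 100 mm above the desk, set screws to 105 mm) that carry a brass bushing each, both on one level axis. Same from both sides: the shaft may go in from either. Origin: centre of the underside; x axis along the bores, z up.
- stand_axis (a point): Point on the common axis of the two bores, half-way between the bushings, 75 mm above the desk; x axis along the bores, z up. The bushings are centred 35 mm to either side along x, each 24 mm long (from 23 to 47 mm), bore 18 mm, flared at both ends to a 25 mm wide mouth.
- long_shaft_grip (a point): Longer shaft, 210 mm overall, about 0.1 kg, lying flat on the desk. This point: centre of its square end (14 x 14 mm, 45 mm long; the place to hold it, it does not fit the bushings), 22.5 mm from the rear end and 7 mm above the desk as it lies. x axis along the shaft to the nose, z axis up.
- long_shaft_tip (a point): Centre of the end face of the longer shaft's nose, on its axis, 187.5 mm ahead of the centre of the square end; same axes. The round part, from the square end to here, is 14 mm thick and 165 mm long; its last 14 mm taper to 6 mm.
- short_shaft_grip (a point): The shorter shaft, 120 mm overall, otherwise shaped like the longer one (14 mm square end 45 mm long, tapered nose); too short for this job, it stays where it lies. This point is the centre of its square end; x axis to its nose, z axis up.
- ink_bottle: Black closed ink bottle, 34 mm wide, 55 mm tall, standing; origin at the centre of its underside.
- tape_roll: Roll of beige tape lying flat, 68 mm wide, 18 mm high; origin at the centre of its underside.
- loupe: Black eyeglass loupe, 29 mm wide, 33 mm tall, standing; origin at the centre of its underside.
Not all that is in view belongs to the job. What is shaped like the part that bears long_shaft_grip but green is not meant.

How it is judged:
By the outcome, as a careful person would: the job done as asked, in the order asked, and still so for the second after the job is handed in, while the arm keeps its last pose, push and grip.
It also fails if it takes over 45 s, if anything falls off the work surface, if the arm or the gripper's body presses on something with over 40 N, if the wrist force passes 120 N, or if a joint passes its speed limit or range.

## Working session

There is one attempt and no reset: what is moved stays moved. The work goes in short steps, each a Python script; the robot and the scene stay as the last script left them, time stands still between calls to the robot, and variables do not carry over. Pictures are saved under pics/ and viewed, and the job is handed in when it is done.

```bash
mkdir -p pics; ls; python3 - <<'E'
from station import vision,readout
import cv2,numpy as np
s=readout.observe();print({k:np.round(v,3) for k,v in s.items()})
for n in("side","top"):
    d=vision.read_camera(n);np.savez(f"pics/{n}0.npz",**d)
    cv2.imwrite(f"pics/{n}0.png",d["image"][:,:,::-1]);print(n,d["mtx"],d["R"],d["t"],(d["z_map"]>0).mean())
E
```

```text
pics
{'clock': np.float64(0.0), 'qpos': array([ 1.031,  0.577,  0.025,  1.438, -0.015,  1.129, -0.056]), 'joint_vel': array([ 0.   , -0.002,  0.   ,  0.002,  0.   ,  0.   , -0.002]), 'tau': array([ 1.0000e-03, -7.6573e+01,  2.2500e+00, -2.8595e+01,  1.5000e-02,
        1.3000e-02,  0.0000e+00]), 'ee_pos': array([ 0.297, -0.606,  0.241]), 'tcp_rot': array([-3.059e+00, -7.100e-01,  1.000e-03]), 'ft_force': array([-0.75 , -0.471, -0.014]), 'ft_torque': array([-0.019, -0.028, -0.058]), 'width': np.float64(0.085)}
side [[573.96038499   0.         330.18778892]
 [  0.         573.96038499 242.91662024]
 [  0.           0.           1.        ]] [[ 0.99562612 -0.09223932 -0.01485036]
 [-0.0714542  -0.64938113 -0.7570987 ]
 [ 0.06019073  0.75484837 -0.6531317 ]] [-0.57434627  0.07737329  1.10071743] 0.9959765625
top [[611.47751696   0.         312.22759478]
 [  0.         611.47751696 241.17370323]
 [  0.           0.           1.        ]] [[-0.02986332 -0.99951991  0.0082547 ]
 [-0.99457472  0.02889027 -0.09993238]
 [ 0.09964593 -0.01119423 -0.99495999]] [-0.02948105  0.6047111   1.31207744] 0.9961848958333334
```

View pics/side0.png

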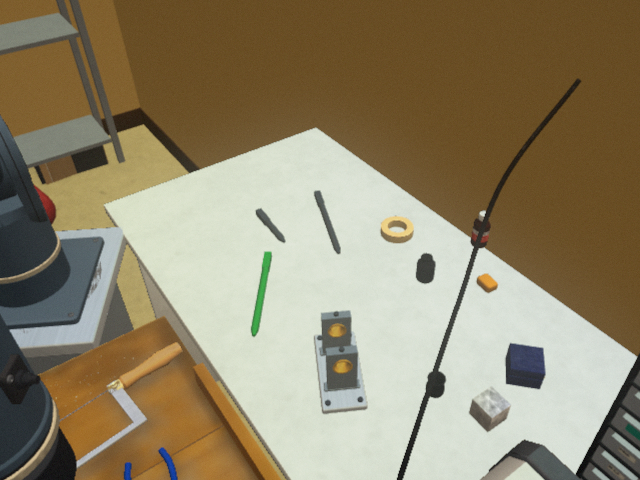

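View pics/top0.png

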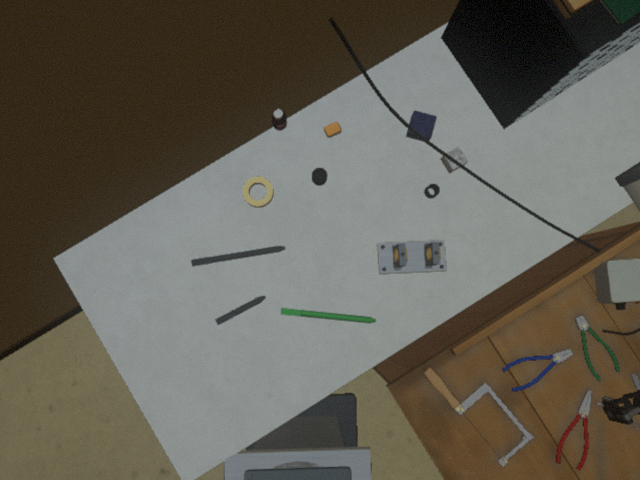

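```bash
cat > h.py <<'E'
import numpy as np,cv2
def load(n,k=0): return dict(np.load(f"pics/{n}{k}.npz"))
def ray(d,uv,z):
    uv=np.atleast_2d(uv).astype(float)
    c=-d["R"].T@d["t"]; r=np.c_[uv,np.ones(len(uv))]@np.linalg.inv(d["mtx"]).T@d["R"]
    return c+r*((z-c[2])/r[:,2])[:,None]
def proj(d,X):
    p=(np.atleast_2d(X)@d["R"].T+d["t"])@d["mtx"].T; return p[:,:2]/p[:,2:]
def cloud(d):
    v,u=np.mgrid[:480,:640]; z=d["z_map"]
    P=np.stack([u*z,v*z,z],-1)@np.linalg.inv(d["mtx"]).T
    return (P-d["t"])@d["R"]
E
python3 - <<'E'
from h import *
np.set_printoptions(precision=4,suppress=True)
for n in("top","side"):
    d=load(n);C=cloud(d);img=d["image"].astype(int);hsv=cv2.cvtColor(d["image"],cv2.COLOR_RGB2HSV)
    dark=(img.max(2)<110).astype(np.uint8)
    k,l,st,ce=cv2.connectedComponentsWithStats(dark)
    for i in range(1,k):
        if 60<st[i,4]<3000:
            m=l==i;w=ray(d,np.argwhere(m)[:,::-1],0.007);
            c,sz,a=cv2.minAreaRect(w[:,:2].astype(np.float32)*1000)
            if abs(c[0]-600)<450: print(n,i,st[i],np.round(c,1),np.round(sz,1),round(a,1),"z",np.percentile(C[m][:,2],[5,50,95]))
    g=(C[...,2]>.085)&(C[...,2]<.115)&(abs(C[...,0]-.6)<.35)&(abs(C[...,1])<.5)
    k,l,st,ce=cv2.connectedComponentsWithStats(g.astype(np.uint8))
    for i in range(1,k):
        if st[i,4]>15: print(n,"high",st[i],np.median(C[l==i],0),C[l==i].min(0),C[l==i].max(0))
    t=(C[...,2]>-.01)&(C[...,2]<.005); print("desk z",np.median(C[t][:,2]))
E
python3 - <<'E'
from h import *
d=load("top");cv2.imwrite("pics/c1.png",cv2.resize(d["image"][225:295,365:465,::-1],None,fx=8,fy=8,interpolation=cv2.INTER_CUBIC)[:600])
cv2.imwrite("pics/c2.png",cv2.resize(d["image"][230:335,180:300,::-1],None,fx=5,fy=5,interpolation=cv2.INTER_CUBIC))
d=load("side");cv2.imwrite("pics/c3.png",cv2.resize(d["image"][300:420,300:390,::-1],None,fx=5,fy=5,interpolation=cv2.INTER_CUBIC))
E
```

```text
top 5 [312 168  15  18 230] [752.2 -67.2] [31.6 39. ] 88.3 z [0.0096 0.0426 0.0574]
top 7 [424 184  16  15 155] [ 713. -320.] [28.6 35.8] 43.1 z [0.0008 0.019  0.0354]
top 12 [424 242  19  27 361] [ 567.2 -316.2] [40.3 58.9] 87.2 z [0.0129 0.0881 0.1033]
top 14 [392 244  15  27 303] [ 565.1 -240.3] [58.  30.3] 1.1 z [0.0128 0.095  0.1036]
top 15 [191 246  94  20 604] [579.9 119.3] [ 15.1 209.2] 7.8 z [0.0018 0.0123 0.0171]
top 29 [215 296  51  29 345] [459.7 115.4] [ 14.4 120.6] 26.3 z [0.0021 0.0129 0.0176]
top 34 [300 312  75  11 259] [437.2 -97.4] [164.   13.5] 82.9 z [0.0064 0.012  0.0166]
top 307 [ 62 396  24  16  84] [263.2 479.7] [47.7 28.5] 68.8 z [-0.7533 -0.7443 -0.7352]
top 341 [ 46 401  12  13  72] [261.2 528.8] [24.8 20.8] 19.2 z [-0.7532 -0.7443 -0.7344]
top 416 [ 96 411  15  14  75] [234.5 415.7] [35.4 22.3] 44.8 z [-0.7522 -0.7445 -0.734 ]
top 469 [ 27 418  15  18  74] [222.1 561.6] [35.4 23.9] 41.9 z [-0.7504 -0.7434 -0.7369]
top high [486  71  36  48 348] [ 0.9011 -0.4642  0.0999] [ 0.8511 -0.4954  0.0851] [ 0.9496 -0.4331  0.1149]
top high [  48   75  279  169 1389
[... 1460 characters left out ...]
8 0.4209]
side high [ 324   93  168  115 2016] [0.7791 0.2145 0.1002] [0.6093 0.0225 0.085 ] [0.8896 0.5    0.115 ]
side high [492 200  51  42 688] [ 0.9233 -0.0362  0.1001] [ 0.8931 -0.0848  0.085 ] [0.9499 0.0176 0.115 ]
side high [321 310  31  18 428] [ 0.5655 -0.2375  0.0991] [ 0.5427 -0.2452  0.085 ] [ 0.5889 -0.2231  0.1076]
side high [  102   316   162   164 12436] [ 0.3212 -0.3966  0.0868] [ 0.25   -0.4933  0.085 ] [ 0.4526 -0.1923  0.115 ]
side high [326 345  32  19 474] [ 0.567  -0.3073  0.0997] [ 0.544  -0.3151  0.085 ] [ 0.59   -0.2925  0.1087]
side high [584 444  18  19 190] [ 0.8614 -0.4946  0.0979] [ 0.8524 -0.4999  0.0853] [ 0.8715 -0.4853  0.1149]
desk z 0.001042514101149544
```

View pics/c1.png

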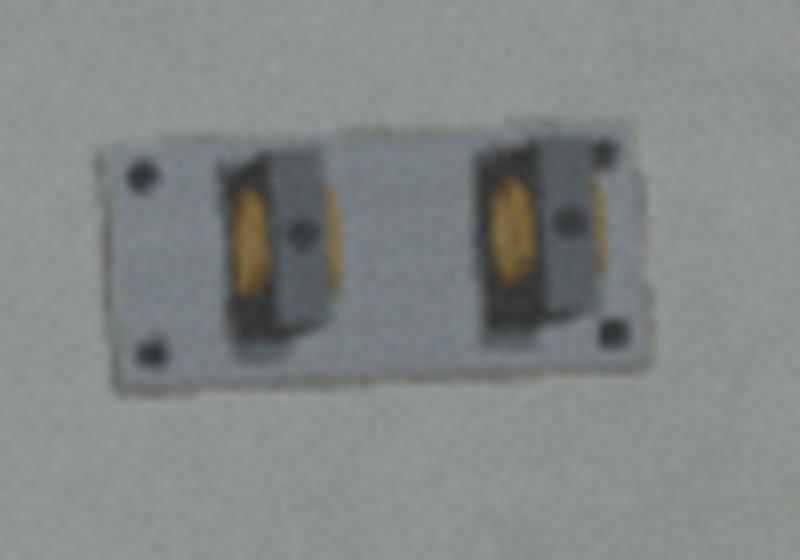

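View pics/c2.png

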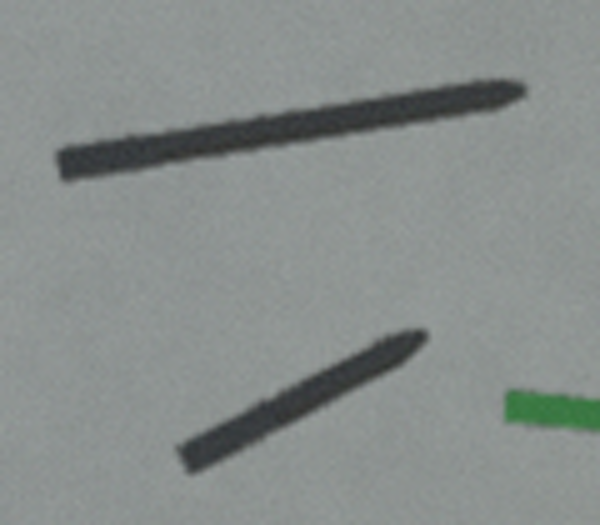

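View pics/c3.png

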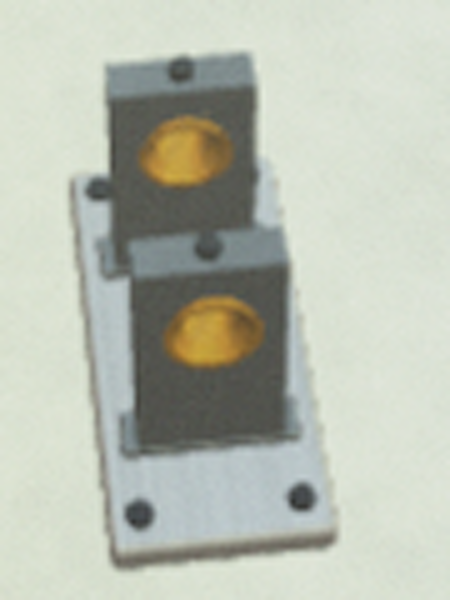

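```bash
python3 - <<'E'
from h import *
np.set_printoptions(precision=4,suppress=True)
for n in("top","side"):
    d=load(n);C=cloud(d);hsv=cv2.cvtColor(d["image"],cv2.COLOR_RGB2HSV).astype(int)
    roi=(abs(C[...,0]-.566)<.07)&(abs(C[...,1]+.27)<.12)
    print(n,"desk hsv",hsv[270,345] if n=="top" else hsv[350,290],"plate",hsv[256,415] if n=="top" else hsv[395,345])
    # plate by depth: z in 6..18mm
    W=cv2.GaussianBlur(C[...,2].astype(np.float32),(3,3),0)
    p=(roi&(W>.006)).astype(np.uint8)
    k,l,st,_=cv2.connectedComponentsWithStats(p);i=1+np.argmax(st[1:,4])
    if n=="top":
        w=ray(d,np.argwhere(l==i)[:,::-1],.012)
        print("depth plate",cv2.minAreaRect((w[:,:2]*1000).astype(np.float32)))
    b=(roi&(hsv[...,1]>90)&(hsv[...,0]>10)&(hsv[...,0]<30)).astype(np.uint8)
    k,l,st,ce=cv2.connectedComponentsWithStats(b)
    for i in range(1,k):
        if st[i,4]>8: print("brass",st[i],ce[i],ray(d,ce[i],.075))
    # screws
    P=C[(C[...,0]>.35)&(C[...,0]<.9)&(abs(C[...,1]-.05)<.4)]
    # cable height
for uv in [(470,170),(520,205),(380,95),(350,50)]:
    d=load("top");C=cloud(d); print(uv,C[uv[1],uv[0]-6:uv[0]+7:3,2],d["image"][uv[1],uv[0]])
C=cloud(load("top"))
m=(C[...,2]>.06)&(C[...,0]>.35)&(C[...,0]<.75)&(C[...,1]>-.5)&(C[...,1]<.45)
for q in C[m][::60]: print(q.round(2),end=" ")
E
```

```text
top desk hsv [ 84   9 148] plate [101  21 133]
depth plate ((564.1650390625, -267.4579162597656), (70.14662170410156, 149.77023315429688), 1.2800918817520142)
brass [394 249   5  13  45] [395.6889 255.0444] [[ 0.5644 -0.2227  0.075 ]]
brass [426 248   6  13  53] [428.6792 253.434 ] [[ 0.5658 -0.2929  0.075 ]]
side desk hsv [ 43  18 226] plate [ 92  18 197]
brass [328 323  19  15 205] [336.7659 330.1122] [[ 0.566  -0.2419  0.075 ]]
brass [333 359  20  15 230] [342.3348 366.1783] [[ 0.5672 -0.3119  0.075 ]]
(470, 170) [ 0.2255  0.2286  0.2221  0.0009 -0.001 ] [88 89 87]
(520, 205) [-0.0022  0.183   0.1827  0.0027  0.0005] [39 40 41]
(380, 95) [ 0.003   0.3264  0.3281  0.0011 -0.004 ] [33 35 33]
(350, 50) [0.1912 0.181  0.371  0.1613 0.1537] [22 22 20]
[ 0.47 -0.03  1.37] [ 0.47 -0.03  1.37] [0.75 0.26 0.78] [0.75 0.26 0.77] [ 0.47 -0.03  1.37] [0.75 0.26 0.75] [ 0.47 -0.03  1.37] [0.74 0.27 0.75] [0.74 0.27 0.75] [0.74 0.27 0.74] [0.74 0.28 0.74] [0.75 0.26 0.72] [0.74 0.27 0.73] [0.74 0.28 0.74] [0.74 0.27 0.73] [0.75 0.26 0.7 ] [0.73 0.29 0.74] [0.74 0.28 0.72] [0.74 0.27 0.71] [0.75
[... 6020 characters left out ...]
 [ 0.39 -0.41  0.09] [ 0.39 -0.38  0.12] [ 0.39 -0.36  0.06] [ 0.39 -0.48  0.09] [ 0.38 -0.45  0.09] [ 0.38 -0.41  0.09] [ 0.39 -0.36  0.13] [ 0.38 -0.5   0.09] [ 0.38 -0.46  0.09] [ 0.38 -0.41  0.08] [ 0.38 -0.35  0.12] [ 0.37 -0.49  0.09] [ 0.37 -0.44  0.09] [ 0.37 -0.38  0.08] [ 0.47 -0.03  1.37] [ 0.37 -0.44  0.08] [ 0.37 -0.38  0.08] [ 0.47 -0.03  1.37] [ 0.36 -0.43  0.09] [ 0.36 -0.36  0.09] [ 0.36 -0.49  0.09] [ 0.36 -0.41  0.08] [ 0.36 -0.32  0.12] [ 0.36 -0.46  0.08] [ 0.36 -0.37  0.09] [ 0.35 -0.5   0.08] [ 0.35 -0.41  0.09] [ 0.36 -0.32  0.09] [ 0.35 -0.44  0.08] [ 0.35 -0.35  0.08] [ 0.35 -0.34  0.08] [ 0.47 -0.03  1.37] [ 0.47 -0.03  1.37] [ 0.47 -0.03  1.37] [ 0.47 -0.03  1.37]
```

```bash
cat >> h.py <<'E'
from scipy.spatial.transform import Rotation as Ro
def ori(s,flip,pitch=0):
    # shaft direction s (xy); tool down; tool x along +-s ; pitch>0 raises the nose
    s=np.array([s[0],s[1],0.]);s/=np.linalg.norm(s)
    x=s*(-1 if flip else 1);z=np.array([0,0,-1.]);y=np.cross(z,x)
    R=Ro.from_matrix(np.c_[x,y,z])
    return (Ro.from_rotvec(np.cross(s,[0,0,1.])*pitch)*R).as_rotvec()
SD=np.array([np.sin(np.radians(7.8)),-np.cos(np.radians(7.8))])
GRIP=np.array([.5799,.1193])-.0825*SD
AD=np.array([.020,-1.]);AD/=np.linalg.norm(AD)
AC=np.array([.5652,-.268])
E
python3 - <<'E'
from h import *
from station import *
print(manip.tip_reach,GRIP)
for f in(0,1):
    for p,s in((GRIP,SD),(AC-.3*AD,AD),(AC-.12*AD,AD)):
        q=inverse_kinematics([*p,.09],ori(s,f)); print(f,None if q is None else np.round(q,2))
E
```

```text
0.011 [0.56870347 0.2010367 ]
0 [ 0.27  0.97 -1.3   1.78  1.01  1.23  1.95]
0 [ 0.58  0.93 -1.3   1.89  0.99  1.16  2.07]
0 [-0.12  0.67  0.48  1.87 -0.45  0.71 -2.5 ]
1 [-0.14  0.66 -0.44  1.79  0.38  0.77 -0.64]
1 [ 0.09  0.6  -0.36  1.91  0.32  0.68 -0.44]
1 [ 0.37  0.62 -0.29  1.85  0.26  0.7  -0.06]
```

```bash
python3 - <<'E'
from h import *
from station import *
o=ori(SD,1)
manip.reach([.47,-.25,.30],o)
manip.reach([*GRIP,.15],o)
hand.set_gripper(.045)
print("stop",manip.move_straight([*GRIP,.06],rate=.15,max_force=8))
s=readout.observe();print(s["clock"],s["ee_pos"],s["width"],s["ft_force"])
for n in("side","top"):
    d=vision.read_camera(n);np.savez(f"pics/{n}1.npz",**d)
    cv2.imwrite(f"pics/{n}1.png",d["image"][:,:,::-1])
E
```

```text
stop False
4.575 [0.56906352 0.2013893  0.06058096] 0.0452058889338002 [ 1.27902158  0.61993968 -0.00438924]
```

View pics/side1.png

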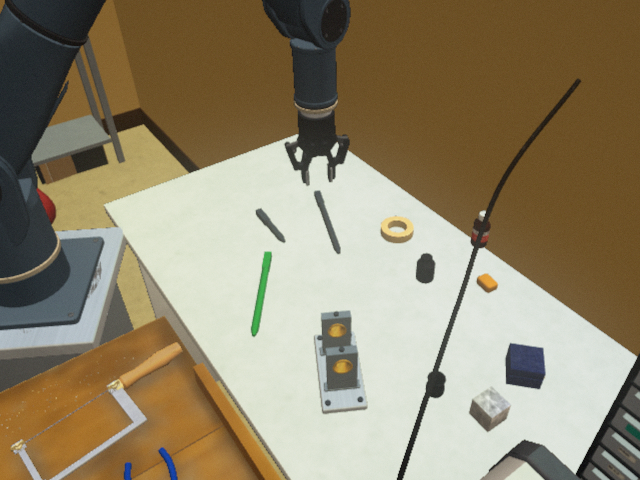

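The fingers (around 319,178) straddle the line of the shaft's rear end (319,192). I'll descend, grip and lift.

```bash
python3 - <<'E'
from h import *
from station import *
print("stop",manip.move_straight([*GRIP,.014],rate=.05,max_force=8))
print(readout.observe()["ee_pos"])
hand.set_gripper(0.0)
s=readout.observe();print(s["width"],s["ee_pos"],s["ft_force"])
manip.move_straight([*GRIP,.12],rate=.1)
s=readout.observe();print(s["clock"],s["ee_pos"],s["tcp_rot"],s["width"],s["ft_force"],s["ft_torque"])
for n in("side","top"):
    d=vision.read_camera(n);np.savez(f"pics/{n}2.npz",**d)
    cv2.imwrite(f"pics/{n}2.png",d["image"][:,:,::-1])
E
```

```text
stop False
[0.56890773 0.20116978 0.01426536]
0.012008465180783598 [0.56890272 0.2010983  0.0144808 ] [-0.72989867  0.02657255  4.43339336]
7.3417 [0.56831633 0.200842   0.11930386] [-2.06476686e+00 -2.36708367e+00  1.68780264e-03] 0.012089849390686167 [ 0.229686    0.62432903 -0.95930789] [0.07685434 0.03109827 0.05140916]
```

View pics/side2.png

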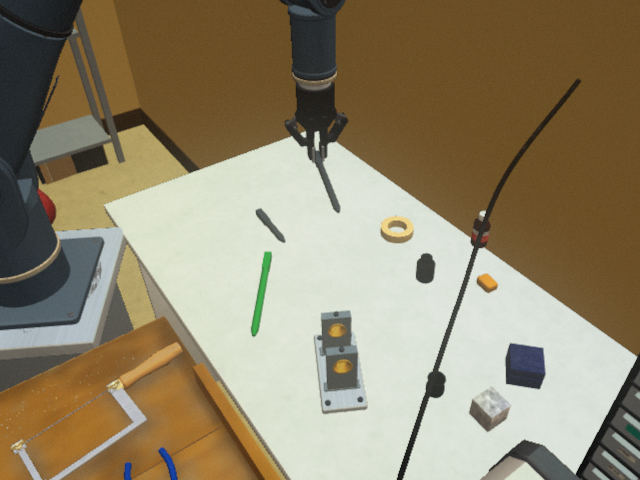

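View pics/top2.png

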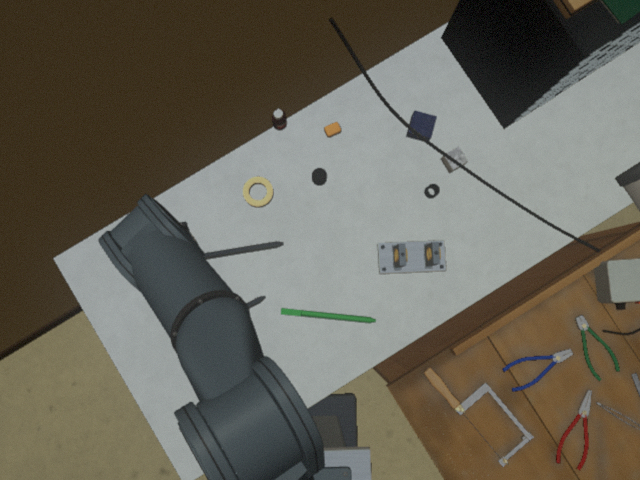

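```bash
cat >> h.py <<'E'
def shaft(dt,ds,guess_tip,guess_dir,L0=.03,L1=.12):
    """image axis line per view (fitLine on dark pixels near the expected line) -> planes -> 3D line; tip by triangulation"""
    g=np.array(guess_dir,float);g/=np.linalg.norm(g);tip=np.array(guess_tip,float);N=[];O=[];T=[]
    for d in(dt,ds):
        dark=((d["image"].max(2)<110)).astype(np.uint8)
        seg=proj(d,np.c_[tip+.006*g,tip-L1*g].T)
        roi=np.zeros((480,640),np.uint8);cv2.line(roi,tuple(map(int,seg[0].round())),tuple(map(int,seg[1].round())),1,19)
        k,l,st,_=cv2.connectedComponentsWithStats(dark&roi)
        m=l==1+np.argmax(st[1:,4])
        a=np.argwhere(m)[:,::-1].astype(np.float32)
        u=(seg[0]-seg[1])/np.linalg.norm(seg[0]-seg[1]);s=(a-seg[1])@u
        nose=np.linalg.norm(proj(d,tip)[0]-proj(d,tip-.02*g)[0])
        a2=a[(s<s.max()-nose)&(s>s.min()+nose)]
        vx,vy,x0,y0=cv2.fitLine(a2,cv2.DIST_L2,0,.01,.01).ravel();v=np.array([vx,vy]);v*=np.sign(v@u)
        c=np.array([x0,y0]);e=c+v*(((a-c)@v).max()+.5);T.append(e)
        r=np.c_[np.array([c,c+50*v]),[1,1]]@np.linalg.inv(d["mtx"]).T@d["R"]
        N.append(np.cross(r[0],r[1])/np.linalg.norm(np.cross(r[0],r[1])));O.append(-d["R"].T@d["t"])
    D=np.cross(N[0],N[1]);D/=np.linalg.norm(D);D*=np.sign(D@g)
    P=[d["mtx"]@np.c_[d["R"],d["t"]] for d in(dt,ds)]
    X=cv2.triangulatePoints(P[0],P[1],T[0],T[1]).ravel();X=X[:3]/X[3]
    return X,D,T
E
python3 - <<'E'
from h import *
np.set_printoptions(precision=4,suppress=True)
s3=np.r_[SD,0]
for k,tip in((0,np.r_[GRIP,.007]+.1875*s3),(2,np.array([.5683,.2008,.112])+.1875*s3)):
    X,D,T=shaft(load("top",k),load("side",k),tip,s3)
    print("expected",tip,s3,"\n meas",X,D,T,"pitch deg",np.degrees(np.arcsin(D[2])),"yaw diff",np.degrees(np.arctan2(D[0],-D[1]))-7.8)
E
```

```text
expected [0.5942 0.0153 0.007 ] [ 0.1357 -0.9907  0.    ] 
 meas [0.5942 0.0145 0.0061] [ 0.1286 -0.9913  0.0272] [array([284.5923, 247.5321], dtype=float32), array([338.5168, 253.3431], dtype=float32)] pitch deg 1.5596020266670834 yaw diff -0.41021774169392167
expected [0.5937 0.015  0.112 ] [ 0.1357 -0.9907  0.    ] 
 meas [0.5945 0.0147 0.1089] [ 0.1357 -0.9907 -0.0033] [array([282.6554, 242.8987], dtype=float32), array([338.2561, 212.4363], dtype=float32)] pitch deg -0.1898560273985062 yaw diff -0.000486575526010391
```

```bash
python3 - <<'E'
from h import *
from station import *
np.set_printoptions(precision=4,suppress=True)
th=np.radians(.7)
p=AC-(.047+.030+.1875)*AD; o=ori(AD,1,th)
manip.move_straight([*p,.12],rate=.12,rotation=o)
manip.move_straight([*p,.0823-.1875*0],rate=.06,rotation=o)
manip.dwell(.3)
s=readout.observe();R=Ro.from_rotvec(s["tcp_rot"]).as_matrix();sd=-R[:,0]
print(s["clock"],s["ee_pos"],"cmd",p,"tool shaftdir",sd,s["width"])
for n in("side","top"):
    d=vision.read_camera(n);np.savez(f"pics/{n}3.npz",**d)
    cv2.imwrite(f"pics/{n}3.png",d["image"][:,:,::-1])
dt,ds=load("top",3),load("side",3)
tip=s["ee_pos"]+.0073*R[:,2]+.1875*sd
X,D,T=shaft(dt,ds,tip,sd)
print("exp",tip,"meas",X,D,T)
# both in image: expected axis of the bore
for n,d in(("top",dt),("side",ds)):
    print(n,proj(d,np.array([[*(AC+a*AD),.075] for a in(-.077,-.047,.047)])))
    im=d["image"][:,:,::-1].copy()
    c=(300,200) if n=="top" else (260,180)
    cv2.imwrite(f"pics/{n}3c.png",cv2.resize(im[c[1]:c[1]+200 if n=="side" else c[1]+100,c[0]:c[0]+160],None,fx=3 if n=="side" else 5,fy=3 if n=="side" else 5,interpolation=cv2.INTER_CUBIC))
E
```

```text
10.375 [ 0.56   -0.0036  0.0826] cmd [ 0.5599 -0.0036] tool shaftdir [ 0.0199 -0.9997  0.0122] 0.01191833884829102
exp [ 0.5638 -0.1911  0.0776] meas [ 0.566  -0.1923  0.0764] [ 0.0978 -0.4147 -0.9047] [array([381.3726, 253.9594], dtype=float32), array([332.726 , 306.5507], dtype=float32)]
top [[380.7621 255.8478]
 [394.876  255.1531]
 [439.0437 252.979 ]]
side [[332.2325 306.5368]
 [334.384  320.2416]
 [341.8682 367.9143]]
```

View pics/side3c.png

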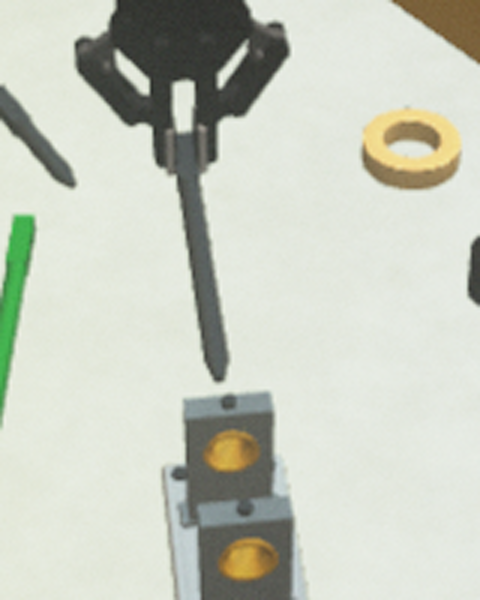

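View pics/top3c.png

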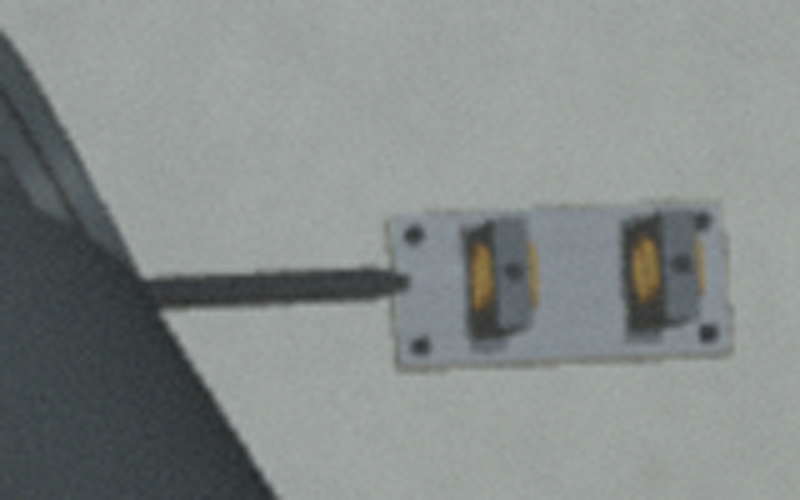

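```bash
python3 - <<'E'
from h import *
np.set_printoptions(precision=4,suppress=True)
dt,ds=load("top",3),load("side",3)
tip=np.array([.5638,-.1911,.0766]);g=np.r_[AD,0]
for L in(.06,.075,.085):
    X,D,T=shaft(dt,ds,tip,g,L1=L);print(L,X,D,*T)
for n,d,aa in(("top",dt,(-.047,.023)),("side",ds,(-.023,.047))):
    hsv=cv2.cvtColor(d["image"],cv2.COLOR_RGB2HSV).astype(int)
    for a in aa:
        p=proj(d,[*(AC+a*AD),.075])[0]
        b=((hsv[...,1]>80)&(hsv[...,0]>8)&(hsv[...,0]<32)).astype(np.uint8)
        r=np.zeros_like(b);cv2.circle(r,tuple(map(int,p.round())),12,1,-1)
        k,l,st,ce=cv2.connectedComponentsWithStats(b&r);i=1+np.argmax(st[1:,4])
        # pixel jacobians for x,y,z 1mm
        J=[(proj(d,np.array([*(AC+a*AD),.075])+.001*e)-p)[0] for e in np.eye(3)]
        print(n,a,"pred",p,"brass",st[i],ce[i],"J/mm",np.array(J).ravel())
E
```

```text
0.06 [ 0.5642 -0.1925  0.0765] [ 0.0369 -0.9936 -0.1068] [381.5369 255.6104] [332.8306 306.5351]
0.075 [ 0.5641 -0.1925  0.0765] [ 0.0257 -0.9996 -0.0091] [381.5382 255.6894] [332.7896 306.5414]
0.085 [ 0.5639 -0.1925  0.0764] [ 0.0027 -0.979   0.204 ] [381.5398 255.8392] [332.752  306.5469]
top -0.047 pred [394.876  255.1531] brass [394 249   5  13  49] [395.7143 254.9388] J/mm [-0.0204 -0.4702 -0.4708  0.0138  0.0674 -0.0364]
top 0.023 pred [427.7749 253.5337] brass [426 247   6  14  61] [428.6066 253.5574] J/mm [-0.023  -0.4698 -0.4702  0.0137  0.0926 -0.0377]
side -0.023 pred [336.183  331.7007] brass [328 323  19  15 216] [336.6759 330.0972] J/mm [ 0.6339 -0.0515 -0.0637 -0.4878 -0.0051 -0.4183]
side 0.047 pred [341.8682 367.9143] brass [333 359  20  15 236] [342.2458 366.1398] J/mm [ 0.673  -0.0572 -0.0728 -0.5503 -0.0011 -0.4165]
```

```bash
cat >> h.py <<'E'
def st(tag=""):
    from station import readout
    s=readout.observe();R=Ro.from_rotvec(s["tcp_rot"]).as_matrix();sd=-R[:,0]
    tip=s["ee_pos"]+.0073*R[:,2]+.1875*sd
    print(tag,"t%.2f"%s["clock"],"tcp",s["ee_pos"].round(4),"tip",tip.round(4),"a %.4f"%((tip[:2]-AC)@AD),"dir",sd.round(4),"F",s["ft_force"].round(2),"M",s["ft_torque"].round(3),"w %.4f"%s["width"])
    return s,tip,sd
def goal(a,dx=0.,dz=0.,th=.006):
    """TCP for tip at axial a, th = nose-up pitch (rad), tip height .075+dz"""
    t=np.r_[AC+a*AD+np.array([dx,0]),.075+dz]
    sd=np.r_[AD*np.cos(th),np.sin(th)]
    up=np.r_[-AD*np.sin(th),np.cos(th)]
    return t-.1875*sd+.0073*up, ori(AD,1,th)
E
python3 - <<'E'
from h import *
from station import *
P=dict(dx=.0003,dz=.0008,th=.006)
p,o=goal(-.077,**P);manip.move_straight(p,rate=.05,rotation=o);manip.dwell(.2);st("pre")
for a in(-.055,-.035,-.015,.005):
    p,o=goal(a,**P)
    h=manip.move_straight(p,rate=.04,rotation=o,max_force=5); st(f"{a} hit={h}")
    if h: break
E
```

```text
pre t10.93 tcp [ 0.5602 -0.0035  0.082 ] tip [ 0.5639 -0.191   0.0758] a -0.0770 dir [ 0.02   -0.9998  0.006 ] F [ 0.37  0.48 -1.01] M [ 0.104 -0.016  0.042] w 0.0124
-0.055 hit=False t11.62 tcp [ 0.5607 -0.0255  0.082 ] tip [ 0.5644 -0.213   0.0758] a -0.0550 dir [ 0.0198 -0.9998  0.0058] F [ 0.49  0.77 -1.92] M [ 0.1   -0.027 -0.014] w 0.0122
-0.035 hit=False t12.28 tcp [ 0.5611 -0.0455  0.082 ] tip [ 0.5648 -0.233   0.0758] a -0.0350 dir [ 0.0197 -0.9998  0.0058] F [-0.49 -0.18 -1.12] M [0.039 0.035 0.022] w 0.0120
-0.015 hit=False t12.93 tcp [ 0.5614 -0.0655  0.082 ] tip [ 0.5651 -0.253   0.0758] a -0.0150 dir [ 0.0197 -0.9998  0.0058] F [ 0.17  0.13 -1.77] M [ 0.091 -0.003 -0.026] w 0.0121
0.005 hit=False t13.57 tcp [ 0.5618 -0.0855  0.082 ] tip [ 0.5655 -0.273   0.0758] a 0.0050 dir [ 0.0197 -0.9998  0.0058] F [ 0.01 -0.62 -1.57] M [ 0.082 -0.052  0.005] w 0.0121
```

Through the first bushing without contact. A look between the bushings before the second.

```bash
python3 - <<'E'
from h import *
from station import *
for n,c in(("side",(290,280)),("top",(350,220))):
    d=vision.read_camera(n);np.savez(f"pics/{n}4.npz",**d)
    cv2.imwrite(f"pics/{n}4c.png",cv2.resize(d["image"][c[1]:c[1]+120 if n=="side" else c[1]+70,c[0]:c[0]+110,::-1],None,fx=5 if n=="side" else 7,fy=5 if n=="side" else 7,interpolation=cv2.INTER_CUBIC))
E
```

```text
(no output)
```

View pics/side4c.png

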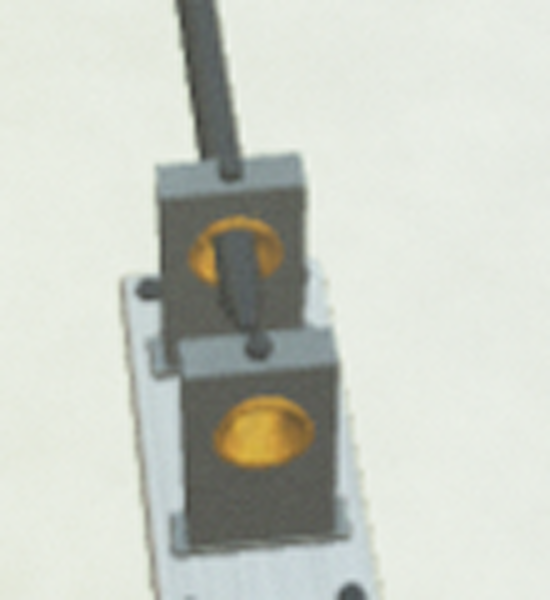

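View pics/top4c.png

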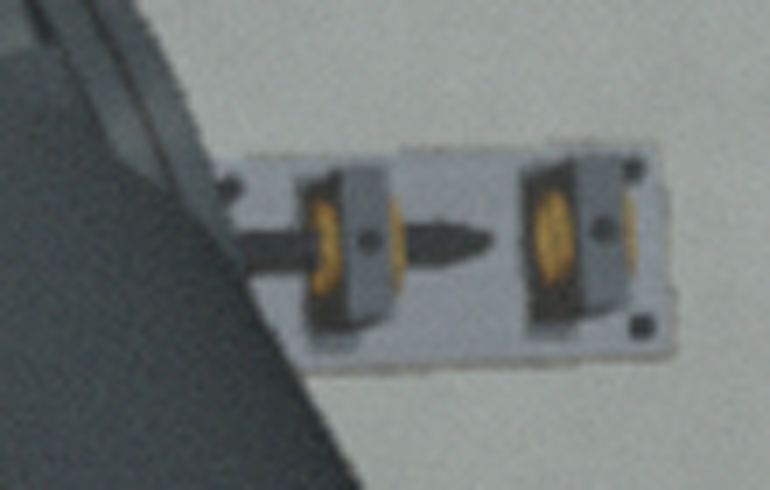

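The side view shows the shaft centred horizontally in the first mouth (236,250 in the crop). The top view shows the nose (490,240) heading for the second mouth (555,236). Continuing.

```bash
python3 - <<'E'
from h import *
from station import *
P=dict(dx=.0003,dz=.0008,th=.006)
for a in(.020,.030,.040,.055,.0665):
    p,o=goal(a,**P)
    h=manip.move_straight(p,rate=.03,rotation=o,max_force=5); st(f"{a} hit={h}")
    if h: break
manip.dwell(.3);st()
for n,c in(("side",(290,280)),("top",(350,220))):
    d=vision.read_camera(n);np.savez(f"pics/{n}5.npz",**d)
    cv2.imwrite(f"pics/{n}5c.png",cv2.resize(d["image"][c[1]:c[1]+120 if n=="side" else c[1]+70,c[0]:c[0]+110,::-1],None,fx=5 if n=="side" else 7,fy=5 if n=="side" else 7,interpolation=cv2.INTER_CUBIC))
E
```

```text
0.02 hit=False t14.32 tcp [ 0.5622 -0.1005  0.082 ] tip [ 0.5659 -0.288   0.0758] a 0.0200 dir [ 0.0198 -0.9998  0.0059] F [-0.07  0.38 -1.21] M [ 0.095 -0.026  0.041] w 0.0120
0.03 hit=False t14.81 tcp [ 0.5623 -0.1107  0.0819] tip [ 0.566  -0.2982  0.0758] a 0.0302 dir [ 0.0196 -0.9998  0.006 ] F [ 0.78 -0.67 -1.65] M [0.118 0.014 0.006] w 0.0123
0.04 hit=False t15.29 tcp [ 0.5625 -0.1207  0.0819] tip [ 0.5661 -0.3082  0.0757] a 0.0402 dir [ 0.0195 -0.9998  0.0059] F [ 0.38 -0.02 -1.25] M [ 0.112 -0.    -0.027] w 0.0121
0.055 hit=False t15.94 tcp [ 0.5628 -0.1354  0.082 ] tip [ 0.5666 -0.3229  0.0757] a 0.0550 dir [ 0.0198 -0.9998  0.0058] F [-0.02  0.51 -2.13] M [ 0.074 -0.036  0.009] w 0.0122
0.0665 hit=False t16.48 tcp [ 0.563  -0.1471  0.0819] tip [ 0.5667 -0.3346  0.0758] a 0.0667 dir [ 0.0196 -0.9998  0.0059] F [ 0.18 -0.1  -1.48] M [ 0.097  0.004 -0.04 ] w 0.0122
 t16.77 tcp [ 0.5631 -0.1468  0.082 ] tip [ 0.5669 -0.3343  0.0758] a 0.0663 dir [ 0.0202 -0.9998  0.0059] F [ 0.06 -0.01 -1.38] M [0.094 0.026 0.   ] w 0.0123
```

View pics/side5c.png

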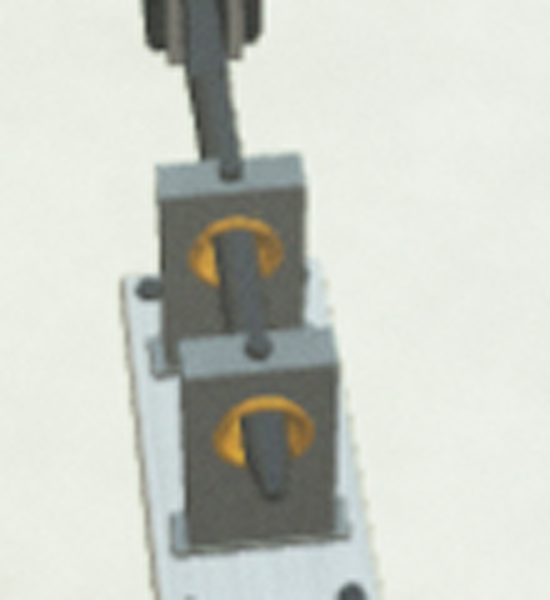

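View pics/top5c.png

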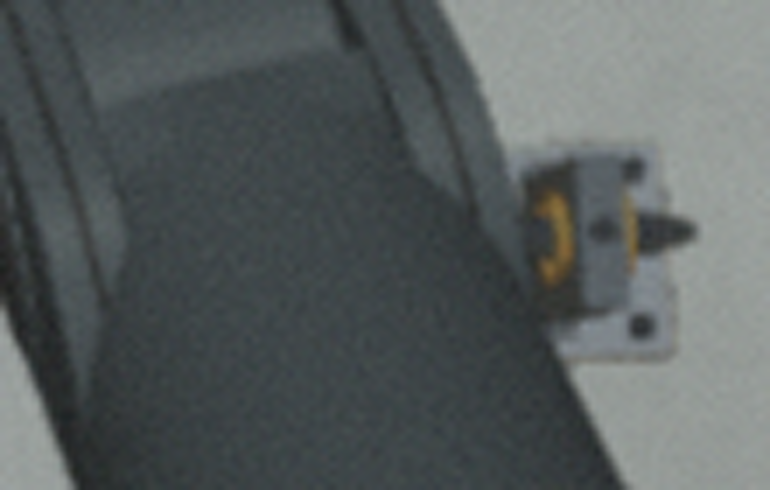

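```bash
python3 - <<'E'
from h import *
dt,ds=load("top",5),load("side",5)
for a in(.062,.065,.067,.069): print(a,proj(dt,[*(AC+a*AD),.0752]),proj(ds,[*(AC+a*AD),.0752]))
P=[d["mtx"]@np.c_[d["R"],d["t"]] for d in(dt,ds)]
X=cv2.triangulatePoints(P[0],P[1],np.array([449.6,253.]),np.array([345,379.4]));X=X[:3,0]/X[3];print(X,(X[:2]-AC)@AD)
from station import *
manip.dwell(.5);s,_,_=st();print(abs(s["joint_vel"]).max())
E
```

```text
0.062 [[446.10528552 252.62475172]] [[343.17969419 376.18530608]]
0.065 [[447.51329192 252.55544421]] [[343.44630025 377.88331387]]
0.067 [[448.45191516 252.50924154]] [[343.62484164 379.02043986]]
0.069 [[449.39050025 252.46304075]] [[343.80403034 380.16168848]]
[ 0.56671932 -0.33704667  0.07677036] 0.06906324233406338
 t17.38 tcp [ 0.5631 -0.147   0.082 ] tip [ 0.5668 -0.3345  0.0758] a 0.0665 dir [ 0.02   -0.9998  0.0061] F [-0.22 -0.13 -1.09] M [ 0.147 -0.003  0.024] w 0.0121
0.0016730422828673305
```

```bash
python3 -c "
from station import close_job
print(close_job())"
```

```text
the job is handed in; nothing more can be done
None
```

I gripped the longer shaft by its square end, lifted it, and threads it nose first through both bushings, the +y one first. I handed the job in at about 17.4 s, with the shaft still held in the gripper.

- **Protrusion:** the last checks put the nose 19.5 mm (arm pose) to 22 mm (two-camera triangulation) beyond the second bushing. Measuring against the second bushing's rim in the top view gave about 20.6 mm.
- **Not wedged:** no move was stopped by the 5 N limit. At the end, forces were about 1 N, roughly the shaft's own weight, and joint speeds were about 0.002 rad/s.
- **Other objects:** I did not touch the shorter shaft, ink bottle, tape roll or loupe. I did not re-measure their positions at the end.
- **Disagreements:**
  - The gripper read 12 mm on the 14 mm square end, yet the shaft did not slip.
  - The cameras and the arm differed by 1–3 mm along the shaft.
  - In the side view, the visible brass sat about 1.7 px above where I predicted the bushing mouths. I put this down to seeing the bushings' protruding rims, and the clean insertion fits that.
  - The image fit of the shaft's tilt before insertion was too noisy to use, so I relied on the tool's orientation instead.

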